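Hang the roller hanger on the sloped rail

ROBOT

A 7-joint arm with a two-finger parallel gripper is mounted at the origin on the work surface. World frame = base frame: x ahead of the robot, y to its left, z up, the work surface at z = 0. Lengths are in m, angles in rad, forces in N, time in s.
With the tool pointing down it reaches from about 0.35 to 0.9 m from the base axis. Payload 8.1 kg.
Tool frame: the origin (TCP) lies midway between the tips of the shut fingers; the grasp point (between the pads) lies 19 mm behind it (arm.tcp_to_grasp is the distance from the TCP to the grasp point, in m); x points along the fingers, y is the direction in which the jaws open and shut, and the axes are right-handed (so a half turn about x gives the same grasp; the last joint's range is limited). The gripper opens to 92 mm and grips with 3 to 60 N. Pads are 19 mm wide; open, the fingers measure 130 mm over their backs; the gripper's body (75 mm by 190 mm) begins 47 mm behind the grasp point.
Start: joints at [1.171, 0.434, 0.025, 1.573, -0.012, 1.134, -0.075], TCP at [0.183, -0.598, 0.227] pointing down, gripper open.
Joint ranges: [-2.62, 2.62], [-0.44, 2.09], [-1.27, 1.32], [0.08, 2.57], [-1.32, 4.46], [0.12, 2], [-2.74, 2.74]. Speed limits (rad/s): [2.22, 2.22, 3.01, 3.01, 3.14, 3.14, 3.14].

INTERFACE

Orientations are given as a rotation vector (axis times angle).
In Python, from bench import arm gives the robot as it stands.
- The arm moves only by the tool carry_out, never from a script. Its argument "targets" is text: rows parted by semicolons, each of 6 numbers parted by spaces: the shift along the tool's x, y, z in m, then the turn, a rotation vector about the tool's x, y, z in degrees. In form: dx dy dz rx ry rz; .... A call has 1 to 8 rows; each row shifts and turns the commanded pose from where the row before left it, along the tool's axes as they then stand; what a row does not reach is not made up. A row lasts 1/8 s, in which the tool goes at most 62.5 mm and 10.7 degrees, less where a joint would pass 70% of its speed; a pose out of reach is approached as far as the arm can. A call with a gripper value outside its range is refused whole. "fingers" is the closure, from 0 (fully open) to 1 (shut), set as the call begins (left out, the last holds). The fingers move at their own pace and stop on an object; "squeeze" is the grip in N (left out, the last holds). Time passes only in rows, so rows that do not move let the fingers close. It gives the time, the measured TCP pose, the force and the opening at its end, in the units of the state.
- arm.get_state(): the state, without advancing time (a new reading comes with each control period).
- arm.get_image(name): name is "side" or "top" or "wrist"; returns a dict with "img" (480x640x3 uint8, red, green, blue), "vfov" (degrees; the focal length in pixels is half the picture's height over the tangent of half this angle, whatever the lens; pixels are square), "cx", "cy" (the principal point, pixels), "dist_coeffs" ([k1, k2, p1, p2, k3] as OpenCV has them; the pictures are not rectified), "position" and "rotation" of the camera in the world. Camera axes: x right, y down, z forward; pixel columns grow to the right and rows downward; lengths in m; the calibration is good to about 2 mm. A picture is of the moment at which its call begins. There is no depth.
- arm.close_job(): hands the job in, once; it reports no verdict.
Trained networks look in the newest picture that a camera, given by its name, has taken for a name from the list of things; names that differ only in an ending like _2 or _b are one class to them, and where a whole thing is asked for, a point or a joint stands for the part that bears it (a point fixed in the world has none). Each returns a list of dicts, best first, with "score" (0 to 1); they miss things now and then, are a little off and sometimes report something else, mostly with a low value. They report only what shows in the picture. A call takes as long as a camera call. They do not tell look-alikes from the thing itself.
- arm.trace(query, camera): "region" (480x640 bool, what is visible of it) and "point" ([row, column] in pixels, amid what is visible of it).
- arm.place_of(query, camera): "point" ([row, column] in pixels: a listed point, or the origin of a listed thing).
The state is a dict: "time_s": time; "joint_positions": joint angles; "qd": joint speeds; "effort": joint torques, N m; "tool_pos": TCP position; "orientation": TCP orientation; "force": force on the tool from outside, world axes, zero at the start; "ft_torque": the same for the moment, N m; "grip_width": finger opening in m.
Only numpy, scipy, OpenCV 4.12 (cv2) and the standard library are available. Lean on these libraries where they do the work, as an engineer would, in place of code of your own. Each camera call takes 0.05 s, during which the arm holds its last target.

TASK

Take the roller hanger out of its caddy, bring the rack's sloped rod in through its open side, and lower it at the upper half of the rod until you feel its wheel rest there: do not press hard and do not drop it. Let go up there so that it rolls down by itself, and see that it ends hanging still against the rubber buffer at the low end (nudge it if it stops short). Leave the sharpening steel in its caddy, and the S hook and the shaker where they are.

Things in the scene. Friction and masses are not known exactly. Their poses are not given: they have to be found in the camera images.
- rack: Fixed rack: base plate 160 x 400 x 12 mm, two steel posts, between them a sloped steel rod, 10 mm diameter. Origin: centre of the base's underside. y: level along the rod towards its UPPER end; x across; z up. The rod lies in the plane x=0, from the upper post (y=+170 mm, top z=238) down 7 degrees to the buffer at y=-150. Nothing else between the posts. See rack_upper for its height.
- rack_upper (a point): Good hanging place on the rod's centre line (rack x=0, y=+100, z=207 mm) if the rod is at mid height. The rod's height is set by hand in slotted posts and not measured: the real rod, same slope, lies anywhere up to 10 mm above or below this point. Feel for it; it is held firmly and does not give under a light touch. Axes as rack.
- rack_buffer (a point): Centre of the uphill face of the rubber buffer (rack x=0, y=-150, z=185 mm): a black pad 44 mm wide, z from 120 to 250 mm, in front of the low post (50 mm wide, top z=258). The hanger's wheel stops against it, axle then at y=-124. Axes as rack.
- hanger_axle (a point): Roller hanger (0.3 to 0.45 kg, bare steel, white plastic wheel), point at the wheel's centre. y = rolling direction, x = towards its open side, z up. The wheel turns freely on an axle along x: outer radius 26 mm, 26 mm wide, with a V groove all round (12 mm radius at its floor) that centres itself on the rod from up to 6 mm off. When hung, the rod's centre is 20 mm below this point.
- hanger: The hanger's C frame; origin and axes as hanger_axle. A strap 18 mm wide runs down at x=-22 to -17 mm, z=+38 to -85; at its foot a plate (top z=-80, x=-22 to +18) turns back under the wheel and carries a round weight and a J hook ending at z=-141. The rod enters sideways from the open +x side, between the flanges (z=-26) and the foot plate (z=-80). Either way round on the rod is fine.
- hanger_tab (a point): Centre of the hanger's upright grip tab, 60 mm above the axle: a steel plate 10 mm thick (x), 22 mm wide (y), 46 mm high (37 to 83 mm above the axle). Same axes. Grasp it here from above, closing along x.
- caddy_a: Fixed tall narrow open steel box, 74 (x) x 46 (y) x 145 mm high, 3 mm walls, on a foot 110 x 90 mm; origin under its centre. The roller hanger hangs in it, its wheel lying between the two long rims, its lower part inside; lift it 130 mm straight up to come clear. The caddies are alike and either may be left or right.
- caddy_b: The other, identical caddy; it holds the sharpening steel.
- sharpener_mid (a point): Sharpening steel standing in caddy_b by its round guard (54 mm), black handle 90 mm long upward; point 20 mm above the guard's underside. Leave it.
- s_hook: Plain steel S hook, 105 x 70 mm, 8 mm thick, lying on the table; origin under its centre. Not to be used.
- shaker: Plain steel shaker, 52 mm wide, 90 mm high, standing on the table; origin under its centre. Leave it.
Not all that is in view belongs to the job. Leave any purple look-alike of the hanger alone.

How it is judged:
On the way, in this order (a step that is already met when the one before it is completed fails the run):
1. the hanger's wheel rests on the upper half of the rod, upright and still, while the gripper still holds it (contact force between hanger and rack above 0.4 N and contact force between the fingers and hanger above 0.5 N and y of hanger_axle in the frame of rack above 0.01 m and z of hanger_axle in the frame of rack above 0.19 m and x of hanger_axle in the frame of rack between -0.01 and 0.01 m and linear speed of hanger below 0.03 m/s and angle between hanger's own z axis and vertical below 0.3 rad), for 0.2 s.
2. it is let go there, on the rod, well above the buffer (contact force between the fingers and hanger below 0.05 N and contact force between hanger and rack above 0.2 N and y of hanger_axle in the frame of rack above -0.04 m and z of hanger_axle in the frame of rack above 0.19 m), for 0.04 s.
At the end, for the whole second after the job is handed in: The hanger hangs on the rod by its wheel, upright within 0.25 rad, at rest (under 30 mm/s), wheel within about 12 mm of touching the rubber buffer (axle at rack y -135 to -112 mm, within 12 mm of the rod's line, 184 to 218 mm high) (y of hanger_axle in the frame of rack between -0.135 and -0.112 m and x of hanger_axle in the frame of rack between -0.012 and 0.012 m and z of hanger_axle in the frame of rack between 0.184 and 0.218 m and angle between hanger's own z axis and vertical below 0.25 rad and linear speed of hanger below 0.03 m/s and contact force between hanger and rack above 0.5 N).
It fails at once if the held hanger is pressed on the rack with more than 25 N (contact force between hanger and rack above 25 N and contact force between the fingers and hanger above 0.5 N).
It fails at once if the sharpening steel is moved by more than 40 mm (distance of sharpener_mid from where it was at the start of the episode above 0.04 m).
It fails at once if the S hook or the shaker is pushed by more than 40 mm (distance of any of s_hook, shaker from where it was at the start of the episode above 0.04 m).
It also fails if it takes over 48 s, if anything falls off the work surface, if the arm or the gripper's body presses on something with over 40 N, if the wrist force passes 120 N, or if a joint passes its speed limit or range.

## Working session

There is one attempt and no reset: what is moved stays moved. The work goes in short steps, Python scripts to look and compute and a tool call to move; the robot and the scene stay as the last step left them, time stands still between calls to the robot, and variables do not carry over. Pictures are saved under pics/ and viewed, and the job is handed in when it is done.

Besides the shell and the picture viewer there is one more tool, called after "Request:" as name(argument=value, ...), one argument or row to a line, values as JSON. carry_out: Moves the arm, as the interface text tells. Its arguments: {"type":"object","properties":{"targets":{"type":"string"},"fingers":{"type":"number"},"squeeze":{"type":"number"}},"required":["targets"]}

```bash
mkdir -p pics; ls; cat > h.py <<'E'
import numpy as np, cv2, pickle
from bench import arm
from scipy.spatial.transform import Rotation as R
def K(d):
    f=240/np.tan(np.radians(d['vfov'])/2); return np.array([[f,0,d['cx']],[0,f,d['cy']],[0,0,1.]])
def rot(d):
    r=np.array(d['rotation'],float)
    if r.shape==(3,3): return r
    return R.from_rotvec(r).as_matrix() if r.size==3 else R.from_quat(r).as_matrix()
def ray(d,rc):
    p=cv2.undistortPoints(np.array([[[rc[1],rc[0]]]],float),K(d),np.array(d['dist_coeffs'],float))[0,0]
    v=rot(d)@np.array([p[0],p[1],1]); return np.array(d['position'],float),v/np.linalg.norm(v)
def proj(d,P):
    P=np.atleast_2d(np.array(P,float)); c=(P-np.array(d['position']))@rot(d)
    q,_=cv2.projectPoints(c,np.zeros(3),np.zeros(3),K(d),np.array(d['dist_coeffs'],float)); return q[:,0]
def tri(rays):
    A=np.zeros((3,3));b=np.zeros(3)
    for o,v in rays:
        M=np.eye(3)-np.outer(v,v);A+=M;b+=M@o
    X=np.linalg.solve(A,b); return X,[np.linalg.norm((np.eye(3)-np.outer(v,v))@(X-o)) for o,v in rays]
def atz(d,rc,z):
    o,v=ray(d,rc); return o+v*(z-o[2])/v[2]
def snap(n,name):
    d=arm.get_image(n); cv2.imwrite('pics/'+name+'.png',d['img'][:,:,::-1]); pickle.dump(d,open('pics/'+name+'.pkl','wb')); return d
def load(name): return pickle.load(open('pics/'+name+'.pkl','rb'))
E
python3 - <<'E'
from h import *
for n in ['side','top','wrist']:
    d=snap(n,n+'0'); print(n,d['vfov'],d['cx'],d['cy'],d['dist_coeffs'],d['position'],np.round(d['rotation'],3).tolist())
    for q in ['rack','rack_upper','rack_buffer','hanger_axle','hanger_tab','hanger','caddy_a','sharpener_mid','s_hook','shaker']:
        print(q,[(round(r['score'],2),np.round(r['point']).tolist()) for r in arm.place_of(q,n)][:4])
s=arm.get_state();print(s)
E
```

```text
pics
side 54.19354407061717 325.4858658076676 230.0629646933057 [-0.09047365  0.          0.          0.          0.        ] [-0.02786649  0.69580252  0.73172598] [-0.754, 2.455, -1.253]
rack [(0.57, [254.0, 274.0]), (0.5, [167.0, 384.0])]
rack_upper [(0.76, [200.0, 232.0]), (0.41, [252.0, 275.0]), (0.27, [296.0, 225.0])]
rack_buffer [(0.94, [167.0, 312.0])]
hanger_axle [(0.91, [394.0, 352.0]), (0.27, [200.0, 234.0])]
hanger_tab [(0.83, [423.0, 377.0]), (0.76, [152.0, 384.0])]
hanger [(0.7, [169.0, 385.0]), (0.57, [396.0, 353.0])]
caddy_a [(0.96, [352.0, 236.0]), (0.8, [216.0, 380.0])]
sharpener_mid [(0.59, [296.0, 225.0])]
s_hook [(0.67, [285.0, 335.0])]
shaker [(0.65, [246.0, 360.0])]
top 48.077309088944375 318.04134785795094 246.11625593778822 [-0.0056434  0.         0.         0.         0.       ] [ 0.23997687 -0.00632224  1.24727378] [-2.079, 2.142, -0.19]
rack []
rack_upper [(0.68, [161.0, 268.0])]
rack_buffer [(0.78, [182.0, 388.0]), (0.31, [160.0, 266.0])]
hanger_axle [(0.93, [364.0, 206.0]), (0.71, [240.0, 450.0])]
hanger_tab [(0.92, [388.0, 197.0]), (0.61, [236.0, 460.0])
[... 499 characters left out ...]
mid []
s_hook []
shaker []
{'time_s': 1.65, 'joint_positions': array([ 1.17141587,  0.43446815,  0.02502322,  1.57320635, -0.01162451,
        1.13400119, -0.07510317]), 'qd': array([-0.00011645, -0.00233044, -0.00028406,  0.0011752 ,  0.00164694,
       -0.00140345,  0.00259422]), 'effort': array([ 1.36706058e-03, -6.67652035e+01,  9.84355845e-01, -3.14804757e+01,
       -6.08681794e-02,  3.25704273e-02, -4.11298345e-05]), 'tool_pos': array([ 0.18274916, -0.59769674,  0.22675945]), 'orientation': array([ 2.06189616,  0.30803947, -2.06186469]), 'force': array([-0.30846903, -0.16126862, -0.24693286]), 'ft_torque': array([0.00292605, 0.0208802 , 0.0433028 ]), 'grip_width': 0.09186550572277313}
```

View pics/side0.png

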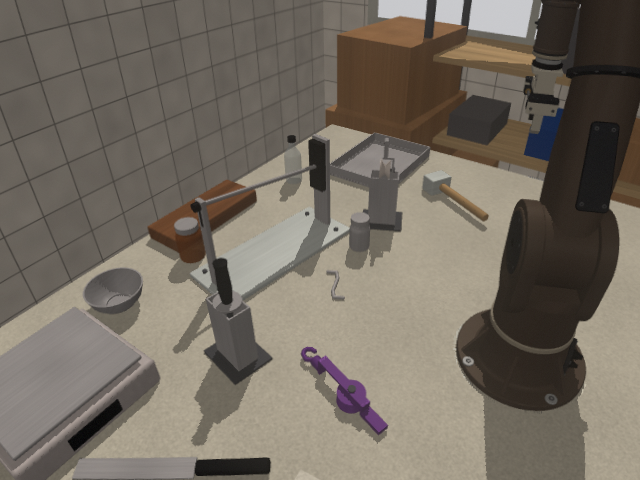

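View pics/top0.png

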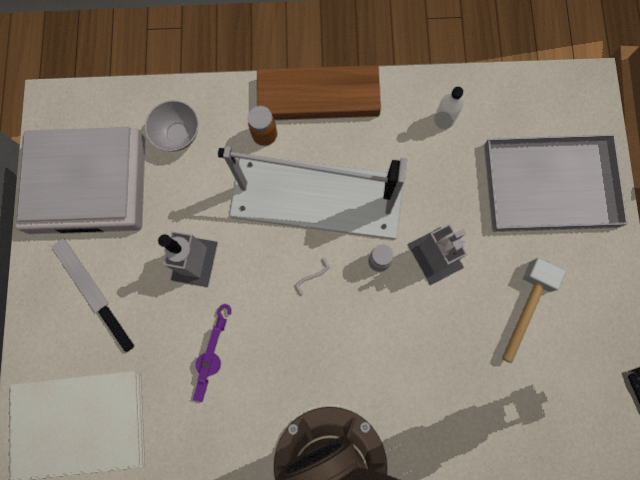

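```bash
python3 - <<'E'
from h import *
s=load('side0');t=load('top0')
def T(n,a,b):
    X,e=tri([ray(s,a),ray(t,b)]);print(n,X.round(4),np.round(e,4))
T('tab',(152,384),(236,460));T('axle/hanger',(169,385),(241,448.5))
T('rack_upper',(200,232),(161,268));T('buffer',(167,312),(182,388));T('caddyL',(352,236),(262,193));T('caddyR',(216,380),(254,436));T('sharp',(296,225),(251,171));T('shook',(285,335),(276,314));T('shaker',(246,360),(259,381))
a=cv2.resize(s['img'][120:240,330:430],None,fx=4,fy=4,interpolation=2)
b=cv2.resize(t['img'][210:300,395:485],None,fx=5,fy=5,interpolation=2)
b=cv2.resize(b,(400,480)); cv2.imwrite('pics/c1.png',np.hstack([a,b])[:,:,::-1])
a=cv2.resize(s['img'][110:310,180:360],None,fx=2,fy=3,interpolation=2)[:600]
b=cv2.resize(t['img'][140:240,210:420],None,fx=3.5,fy=3.5,interpolation=2)
cv2.imwrite('pics/c2.png',b[:,:,::-1])
cv2.imwrite('pics/c3.png',cv2.resize(s['img'][110:310,180:360],None,fx=3,fy=3)[:,:,::-1])
E
```

```text
tab [ 0.4633 -0.2717  0.2003] [0.004 0.004]
axle/hanger [ 0.4573 -0.2598  0.1597] [0.0012 0.0012]
rack_upper [0.6314 0.1071 0.1979] [0.0011 0.0011]
buffer [ 0.5883 -0.1365  0.1805] [0.0064 0.0064]
caddyL [0.4603 0.3068 0.0118] [0.0036 0.0036]
caddyR [ 0.4602 -0.2615  0.0122] [0.0022 0.0022]
sharp [0.4556 0.3121 0.1692] [0.002 0.002]
shook [ 0.4193  0.0237 -0.0048] [0.0016 0.0016]
shaker [ 0.4524 -0.1369 -0.0073] [0.0015 0.0015]
```

View pics/c1.png

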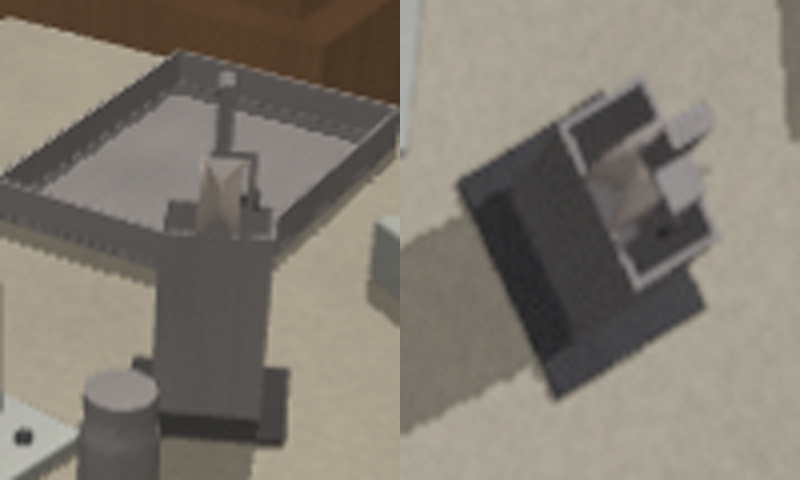

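View pics/c2.png

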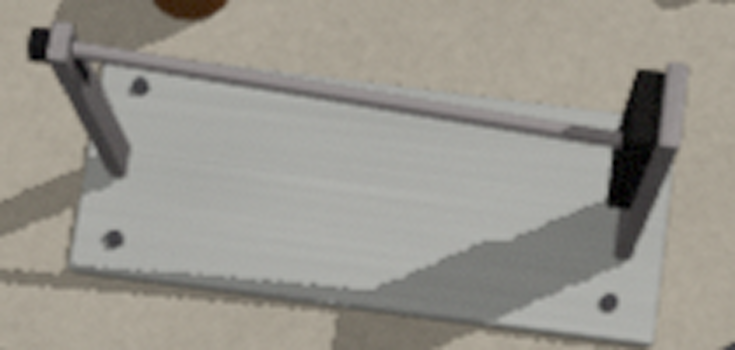

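View pics/c3.png

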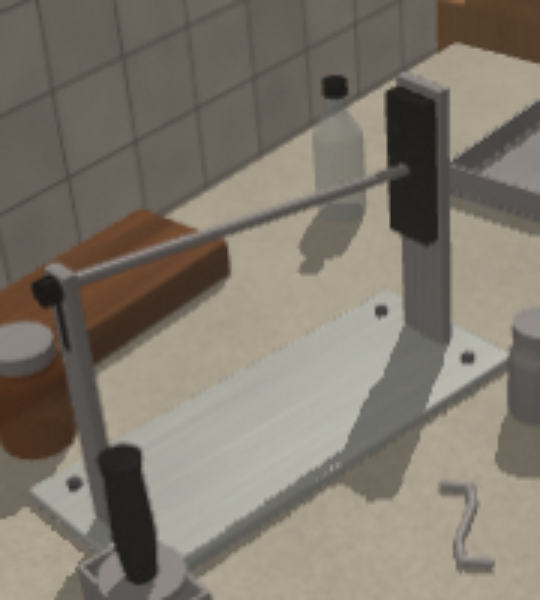

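```bash
python3 - <<'E'
from h import *
from scipy.optimize import least_squares
s=load('side0');t=load('top0')
X,e=tri([ray(s,(138.75,387)),ray(t,(233.4,460.3))]);print('tabtop',X,e)
# caddy rim at z=.145 in top
for c in [(560,130),(640,80),(715,240),(635,285)]:
    print('rim',atz(t,(c[1]/5.333+210,(c[0]-400)/4.444+395),.145).round(4))
obs=[(t,(-.08,.2,.012),(230,216)),(t,(-.08,-.2,.012),(396.6,236)),(s,(-.08,.2,.012),None),
(s,(.08,-.2,.012),(308.3,207.7)),(s,(-.08,-.2,.012),(350,228.3)),(s,(.08,.2,.012),None),(s,(-.08,.2,.012),None)]
obs=[o for o in obs if o[2]]
rod=[(t,(231.4,153.7),.165),(t,(387.1,179.4),-.148),(s,(205,203.3),.165),(s,(315,167),-.150)]
def rp(p,P):
    c,si=np.cos(p[2]),np.sin(p[2]); P=np.array(P); return np.array([p[0]+c*P[0]-si*P[1],p[1]+si*P[0]+c*P[1],P[2]])
tn=np.tan(np.radians(7))
def f(p):
    r=[]
    for d,P,u in obs: r+=list(proj(d,rp(p,P))[0]-u)
    for d,u,y in rod: r+=list(proj(d,rp(p,(0,y,.207+p[3]+(y-.1)*tn)))[0]-u)
    return r
r=least_squares(f,[.61,-.02,-.17,0],loss='soft_l1');print(r.x,np.degrees(r.x[2]));print(np.round(f(r.x),1))
print('upper',rp(r.x,(0,.1,.207+r.x[3])),'buffer',rp(r.x,(0,-.15,.185)))
st=arm.get_state();print(R.from_rotvec(st['orientation']).as_matrix().round(3))
E
```

```text
tabtop [ 0.45660775 -0.26326964  0.24217712] [np.float64(0.000792777404903978), np.float64(0.0007927774049038543)]
rim [ 0.4766 -0.2274  0.145 ]
rim [ 0.4955 -0.2663  0.145 ]
rim [ 0.4306 -0.2963  0.145 ]
rim [ 0.4141 -0.2579  0.145 ]
[ 0.61253995  0.01183137 -0.16145364  0.00741624] -9.25061220716532
[-1.6 -0.1 -0.3  1.   0.3 -2.7  0.8 -1.3  1.5  0.1 -1.6 -0.8  0.3  0.3
 -0.6 -0.6]
upper [0.62861527 0.11053084 0.21441624] buffer [ 0.58842699 -0.13621783  0.185     ]
[[ 0.     0.292 -0.956]
 [-0.    -0.956 -0.292]
 [-1.     0.    -0.   ]]
```

```bash
cat >> h.py <<'E'
def Rt(yaw): # tool down, tool y at yaw
    y=np.array([np.cos(yaw),np.sin(yaw),0]);x=np.array([0,0,-1.]);return np.c_[x,y,np.cross(x,y)]
def plan(p0,R0,p1,R1,n,quiet=False):
    w=R.from_matrix(R0.T@R1).as_rotvec()/n; out=[]
    p=np.array(p0,float);Rc=R.from_matrix(R0)
    for k in range(n):
        tgt=p0+(np.array(p1)-p0)*(k+1)/n
        sft=np.round(Rc.inv().apply(tgt-p),4); wd=np.round(np.degrees(w),2)
        p=p+Rc.apply(sft); Rc=Rc*R.from_rotvec(np.radians(wd))
        out.append(' '.join('%g'%(v+0) for v in list(sft)+list(wd)))
    for i in range(0,n,8): print('; '.join(out[i:i+8]))
    print('end',p.round(4),Rc.as_matrix()[:,1].round(3))
def cur():
    s=arm.get_state();return s['tool_pos'],R.from_rotvec(s['orientation']).as_matrix()
E
python3 - <<'E'
from h import *
p,R0=cur()
plan(p,R0,[.4566,-.2633,.31],Rt(np.radians(25)),12)
E
```

```text
-0.0069 -0.02 -0.03 -8.17 0 0; -0.007 -0.0155 -0.0325 -8.17 0 0; -0.0069 -0.0107 -0.0344 -8.17 0 0; -0.007 -0.0058 -0.0355 -8.17 0 0; -0.0069 -0.0006 -0.036 -8.17 0 0; -0.0069 0.0045 -0.0358 -8.17 0 0; -0.007 0.0095 -0.0347 -8.17 0 0; -0.0069 0.0144 -0.033 -8.17 0 0
-0.0069 0.0189 -0.0307 -8.17 0 0; -0.007 0.0231 -0.0277 -8.17 0 0; -0.0069 0.0267 -0.0241 -8.17 0 0; -0.007 0.0299 -0.02 -8.17 0 0
end [ 0.4566 -0.2633  0.31  ] [ 0.906  0.423 -0.   ]
```

What could be taken for the hanger:
- The white-wheeled steel hanger in the right caddy, at side (r152, c384) and top (r236, c460).
- The purple look-alike lying flat, at side (394, 352) and top (364, 206).
- The sharpening steel in the left caddy, at side (296, 225) and top (251, 171).

I choose the first. Crop c1 confirms it: V-groove white wheel between the rims, bare steel strap and tab. The strap is on the robot's side, so the open side faces away from the robot.

Request:
carry_out(
  targets="-0.0069 -0.02 -0.03 -8.17 0 0; -0.007 -0.0155 -0.0325 -8.17 0 0; -0.0069 -0.0107 -0.0344 -8.17 0 0; -0.007 -0.0058 -0.0355 -8.17 0 0; -0.0069 -0.0006 -0.036 -8.17 0 0; -0.0069 0.0045 -0.0358 -8.17 0 0; -0.007 0.0095 -0.0347 -8.17 0 0; -0.0069 0.0144 -0.033 -8.17 0 0",
  fingers=0,
  squeeze=25,
)

```text
time_s: 2.65
tool_pos: [0.366, -0.3739, 0.2826]
orientation: [1.303, 1.145, -1.303]
force: [0.4, 0.9, 0.1]
grip_width: 0.0918
```

Request:
carry_out(
  targets="-0.0069 0.0189 -0.0307 -8.17 0 0; -0.007 0.0231 -0.0277 -8.17 0 0; -0.0069 0.0267 -0.0241 -8.17 0 0; -0.007 0.0299 -0.02 -8.17 0 0; 0 0 0 0 0 0; 0 0 0 0 0 0",
)

```text
time_s: 3.4
tool_pos: [0.4561, -0.2639, 0.3099]
orientation: [0.882, 1.384, -0.883]
force: [0.2, -0.6, 0.1]
grip_width: 0.0918
```

```bash
python3 - <<'E'
from h import *
print(cur()[0])
d=snap('wrist','w1')
q=arm.place_of('hanger_tab','wrist');print([(r['score'],r['point']) for r in q])
for P in [(.4566,-.2633,.242),(.4566,-.2633,.16),(.4542,-.262,.145)]: print(proj(d,P))
E
```

```text
[ 0.45611106 -0.26390458  0.30986634]
[(0.7, [248.9, 315.2])]
[[315.51511185 258.30890193]]
[[315.19912414 228.89403402]]
[[313.470228   222.81182879]]
```

View pics/w1.png

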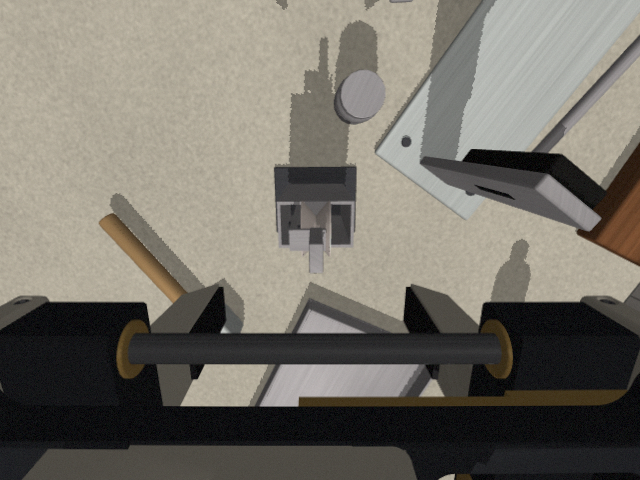

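```bash
python3 - <<'E'
from h import *
d=load('w1'); cv2.imwrite('pics/w1c.png',cv2.resize(d['img'][155:285,260:370],None,fx=4.5,fy=4.5,interpolation=2)[:,:,::-1])
print(d['position'])
E
```

```text
[ 0.42268673 -0.19260646  0.46569555]
```

View pics/w1c.png

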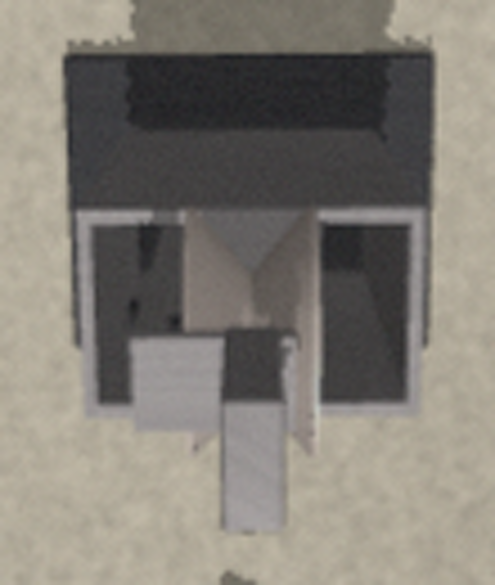

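The wrist crop shows the tab's top face at (258, 316), where the side and top views predict it (258, 315.5). The caddy is square to the image, so I descend and grasp.

Request:
carry_out(
  targets="0.04 0.0007 0 0 0 0; 0.04 0 -0.0003 0 0 0; 0.026 0 0 0 0 0; 0 0 0 0 0 0",
)

```text
time_s: 4.0
tool_pos: [0.4552, -0.2631, 0.2023]
orientation: [0.883, 1.388, -0.884]
force: [-0.5, -1.0, 0.9]
grip_width: 0.0917
```

Request:
carry_out(
  targets="0 0 0 0 0 0; 0 0 0 0 0 0; 0 0 0 0 0 0; 0 0 0 0 0 0; 0 0 0 0 0 0",
  fingers=1,
  squeeze=35,
)

```text
time_s: 4.62
tool_pos: [0.4571, -0.2628, 0.2042]
orientation: [0.881, 1.385, -0.882]
force: [-0.2, 0.5, -1.0]
grip_width: 0.0462
```

Request:
carry_out(
  targets="0 0 0 0 0 0; 0 0 0 0 0 0; 0 0 0 0 0 0; 0 0 0 0 0 0",
)

```text
time_s: 5.12
tool_pos: [0.4569, -0.2628, 0.204]
orientation: [0.881, 1.385, -0.882]
force: [0.3, 0.6, 0.3]
grip_width: 0.0101
```

Request:
carry_out(
  targets="0 0 0 0 0 0; -0.02 0 0 0 0 0; -0.03 0 0 0 0 0; -0.035 0 0 0 0 0; -0.035 0 0 0 0 0; -0.025 0 0 0 0 0; 0 0 0 0 0 0; 0 0 0 0 0 0",
)

```text
time_s: 6.12
tool_pos: [0.4564, -0.2625, 0.3475]
orientation: [0.882, 1.387, -0.882]
force: [-0.1, -0.0, -4.2]
grip_width: 0.0096
```

```bash
python3 - <<'E'
from h import *
s=arm.get_state();print(s['tool_pos'],s['force'],s['grip_width'],s['orientation'])
d=snap('side','s2'); w=snap('top','t2')
a=cv2.resize(d['img'][60:260,300:440],None,fx=3,fy=3,interpolation=2)[:600]
b=cv2.resize(w['img'][180:300,390:510],(380,600),interpolation=2)
cv2.imwrite('pics/c4.png',np.hstack([a,b])[:,:,::-1])
E
```

```text
[ 0.45637012 -0.26254859  0.34746132] [-0.09829033 -0.02295056 -4.20079897] 0.0096464013946528 [ 0.88158031  1.38706817 -0.88212581]
```

View pics/c4.png

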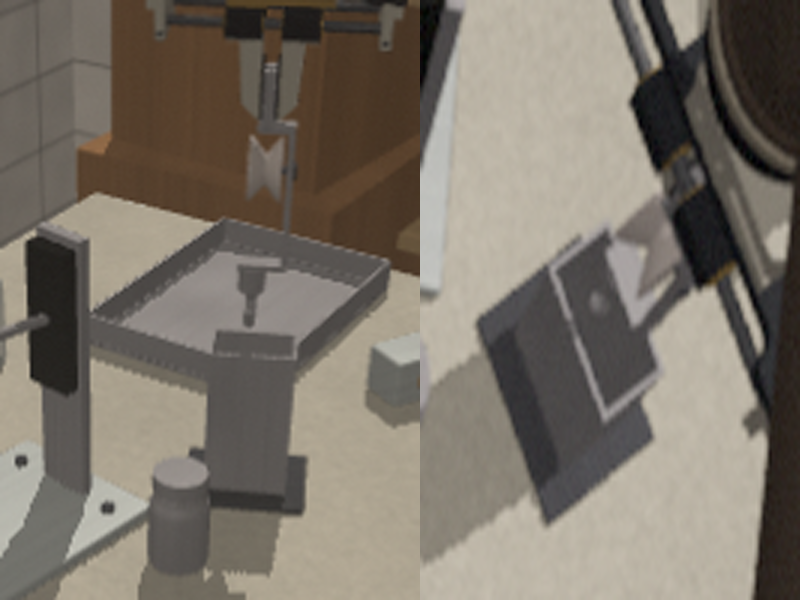

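```bash
cat >> h.py <<'E'
RK=(0.6125,0.0118,np.radians(-9.25))
def rw(x,y,z=0,p=RK):
    c,si=np.cos(p[2]),np.sin(p[2]); return np.array([p[0]+c*x-si*y,p[1]+si*x+c*y,z])
E
python3 - <<'E'
from h import *
p,R0=cur()
plan(np.array([.4571,-.2631,.3495]),R0,rw(-.085,.05,.312),Rt(RK[2]),11)
E
```

```text
0.0034 0.0196 -0.0248 3.12 -0.01 0.01; 0.0035 0.0181 -0.0258 3.12 -0.01 0.01; 0.0034 0.0168 -0.0267 3.12 -0.01 0.01; 0.0034 0.0153 -0.0276 3.12 -0.01 0.01; 0.0034 0.0137 -0.0284 3.12 -0.01 0.01; 0.0034 0.0122 -0.0291 3.12 -0.01 0.01; 0.0035 0.0106 -0.0298 3.12 -0.01 0.01; 0.0034 0.0089 -0.0302 3.12 -0.01 0.01
0.0034 0.0073 -0.0307 3.12 -0.01 0.01; 0.0034 0.0056 -0.0311 3.12 -0.01 0.01; 0.0034 0.0039 -0.0313 3.12 -0.01 0.01
end [0.5367 0.0748 0.312 ] [ 0.987 -0.161 -0.   ]
```

Request:
carry_out(
  targets="0.0034 0.0196 -0.0248 3.12 0 0; 0.0035 0.0181 -0.0258 3.12 0 0; 0.0034 0.0168 -0.0267 3.12 0 0; 0.0034 0.0153 -0.0276 3.12 0 0; 0.0034 0.0137 -0.0284 3.12 0 0; 0.0034 0.0122 -0.0291 3.12 0 0; 0.0035 0.0106 -0.0298 3.12 0 0; 0.0034 0.0089 -0.0302 3.12 0 0",
)

```text
time_s: 7.22
tool_pos: [0.5146, -0.0162, 0.3204]
orientation: [1.209, 1.21, -1.211]
force: [-0.2, -0.6, -3.1]
grip_width: 0.0099
```

Request:
carry_out(
  targets="0.0034 0.0073 -0.0307 3.12 0 0; 0.0034 0.0056 -0.0311 3.12 0 0; 0.0034 0.0039 -0.0313 3.12 0 0; 0 0 0 0 0 0; 0 0 0 0 0 0",
)

```text
time_s: 7.85
tool_pos: [0.5364, 0.0744, 0.3105]
orientation: [1.326, 1.129, -1.329]
force: [0.1, -0.6, -4.6]
grip_width: 0.01
```

```bash
python3 - <<'E'
from h import *
s=arm.get_state();print(s['time_s'],s['tool_pos'],s['force'],s['orientation'],R.from_rotvec(s['orientation']).as_matrix()[:,1])
d=snap('side','s3'); w=snap('top','t3'); v=snap('wrist','w3')
print([(r['score'],r['point']) for r in arm.place_of('hanger_axle','side')][:2])
cv2.imwrite('pics/s3c.png',cv2.resize(d['img'][90:290,170:370],None,fx=3,fy=3,interpolation=2)[:,:,::-1])
E
```

```text
7.85 [0.53635721 0.07442017 0.31052673] [ 0.14569863 -0.61071388 -4.61493753] [ 1.32583033  1.1288217  -1.32880755] [ 0.98697204 -0.16088569 -0.00141142]
[(0.64, [176.3, 271.1]), (0.63, [393.4, 352.2])]
```

View pics/s3c.png

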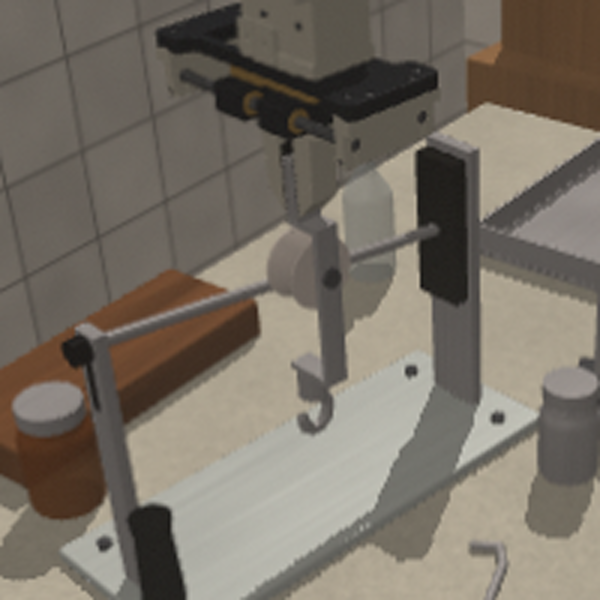

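View pics/t3.png

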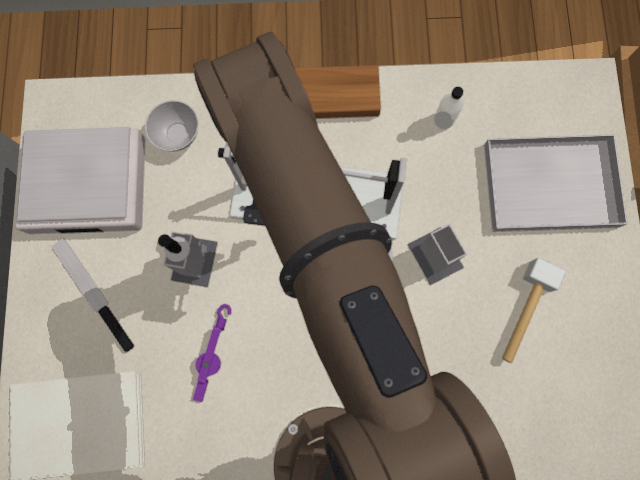

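View pics/w3.png

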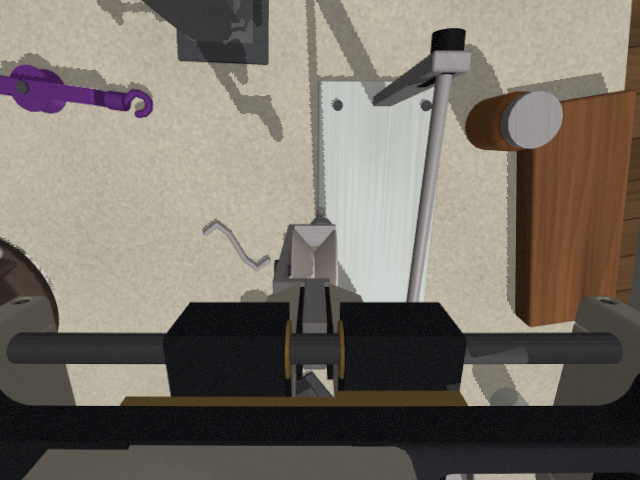

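```bash
python3 - <<'E'
from h import *
v=load('w3');s=load('s3')
for dz in (.003,.0074,.012):
    for y in (.160,.12,.08): print(dz,y,proj(v,rw(0,y,.207+dz+(y-.1)*.1228)).round(1), proj(s,rw(0,y,.207+dz+(y-.1)*.1228)).round(1))
print(proj(v,rw(-.08,.2,.012)))
im=v['img']; g=im.astype(int).sum(2)
for r in (90,120,160,200,240,280): print(r,[int(x) for x in g[r,400:450:1]])
E
```

```text
0.003 0.16 [[439.7  90. ]] [[207.8 204.7]]
0.003 0.12 [[431.5 151.4]] [[223.9 199.1]]
0.003 0.08 [[424.3 205.1]] [[239.2 193.8]]
0.0074 0.16 [[442.1  89.1]] [[207.4 202.9]]
0.0074 0.12 [[433.6 151.6]] [[223.6 197.3]]
0.0074 0.08 [[426.1 206.2]] [[238.9 192.1]]
0.012 0.16 [[444.6  88.1]] [[207.1 201. ]]
0.012 0.12 [[435.8 151.8]] [[223.3 195.5]]
0.012 0.08 [[428.  207.4]] [[238.7 190.2]]
[[317.77658524  77.85297898]]
90 [239, 254, 264, 270, 267, 276, 263, 276, 276, 268, 267, 276, 277, 276, 275, 279, 269, 268, 277, 272, 267, 274, 288, 277, 359, 395, 478, 538, 552, 559, 576, 583, 569, 507, 316, 190, 223, 260, 308, 345, 373, 406, 427, 433, 468, 464, 468, 463, 446, 413]
120 [569, 576, 574, 573, 580, 570, 573, 575, 570, 555, 559, 575, 583, 581, 583, 588, 591, 591, 575, 567, 567, 567, 561, 572, 575, 572, 567, 572, 588, 531, 351, 185, 230, 277, 317, 344, 374, 406, 430, 447, 475, 472, 467, 453, 443, 453, 501, 521, 524, 530]
160 [590, 582, 579, 586, 586, 581, 579, 570, 578, 581, 585, 594, 600, 608, 598, 586, 574, 559, 572, 576, 579, 580, 569, 590, 485, 241, 209, 251, 293, 331, 362, 395, 416, 454, 480, 486, 466, 461, 448, 466, 520, 543, 538, 527, 529, 528, 526, 537, 545, 543]
200 [601, 601, 605, 603, 596, 598, 589, 587, 595, 613, 614, 604, 604, 598, 575, 573, 577, 585, 588, 475, 185, 210, 265, 310, 347, 381, 412, 445, 500, 515, 479, 455, 444, 478, 532, 537, 522, 518, 520, 516, 535, 529, 512, 506, 501, 508, 526, 532, 536, 522]
240 [618, 618, 614, 603, 590, 590, 615, 603, 603, 600, 593, 575, 589, 560, 405, 194, 239, 289, 332, 369, 402, 439, 501, 529, 489, 461, 440, 481, 566, 577, 533, 499, 517, 524, 542, 545, 542, 533, 514, 497, 518, 536, 547, 528, 527, 523, 518, 516, 511, 516]
280 [619, 623, 609, 613, 609, 619, 626, 598, 516, 243, 216, 257, 306, 355, 383, 417, 479, 532, 512, 468, 447, 495, 584, 621, 604, 579, 529, 501, 529, 536, 534, 540, 530, 516, 509, 519, 520, 523, 520, 519, 511, 513, 512, 521, 532, 536, 547, 544, 535, 526]
```

The wrist view agrees with the rack fit: rod centre at column 432 on row 160, where I predicted 432.4. The hanger hangs upright with its open side facing the rod. Next I move in along tool y.

Request:
carry_out(
  targets="0 0.02 0 0 0 0; 0 0.025 0 0 0 0; 0 0.025 0 0 0 0; 0 0.015 0 0 0 0; 0 0 0 0 0 0; 0 0 0 0 0 0; 0 0 0 0 0 0",
)

```text
time_s: 8.93
tool_pos: [0.6199, 0.0618, 0.3118]
orientation: [1.327, 1.128, -1.327]
force: [-0.2, 0.2, -5.0]
grip_width: 0.0099
```

```bash
python3 - <<'E'
from h import *
s=arm.get_state();print(s['time_s'],s['tool_pos'],s['force'],R.from_rotvec(s['orientation']).as_matrix()[:,1]);print(rw(0,.05))
d=snap('side','s4');v=snap('wrist','w4')
a=cv2.resize(d['img'][90:290,200:330],(390,600),interpolation=2);b=cv2.resize(v['img'][0:320,230:440],(394,600),interpolation=2)
cv2.imwrite('pics/s4c.png',np.hstack([a,b])[:,:,::-1])
E
```

```text
8.925 [0.61994529 0.0617618  0.31175678] [-0.16816435  0.1659406  -4.98204813] [ 9.87020520e-01 -1.60594118e-01  1.48205840e-04]
[0.62053713 0.06114982 0.        ]
```

View pics/s4c.png

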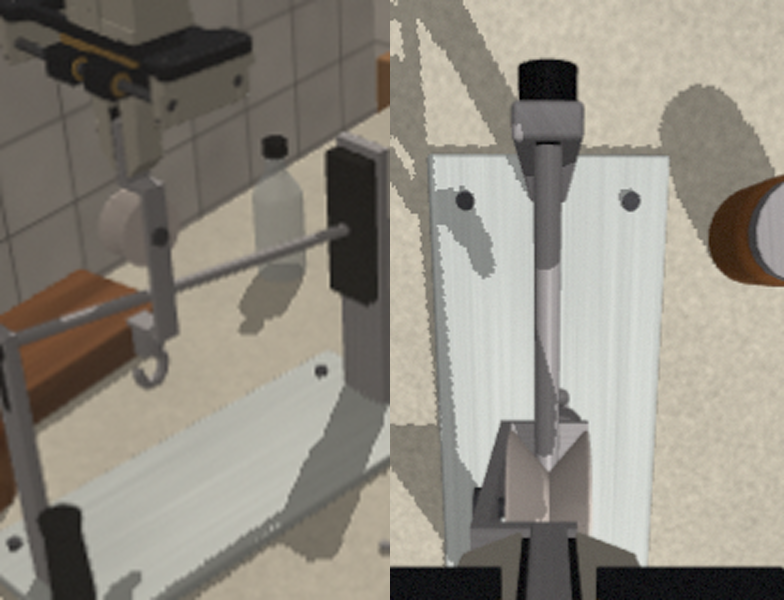

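Request:
carry_out(
  targets="0.01 0 0 0 0 0; 0.01 0 0 0 0 0; 0.006 0 0 0 0 0; 0.002 0 0 0 0 0; 0 0 0 0 0 0; 0 0 0 0 0 0",
)

```text
time_s: 9.78
tool_pos: [0.6208, 0.0615, 0.2837]
orientation: [1.328, 1.128, -1.327]
force: [0.4, 0.6, -4.0]
grip_width: 0.0099
```

Request:
carry_out(
  targets="0.001 0 0 0 0 0; 0.001 0 0 0 0 0; 0.001 0 0 0 0 0; 0 0 0 0 0 0",
)

```text
time_s: 10.28
tool_pos: [0.6206, 0.0614, 0.2803]
orientation: [1.327, 1.128, -1.328]
force: [0.4, 0.7, -3.2]
grip_width: 0.01
```

Request:
carry_out(
  targets="0.001 0 0 0 0 0; 0.001 0 0 0 0 0; 0 0 0 0 0 0",
)

```text
time_s: 10.65
tool_pos: [0.6205, 0.0614, 0.2783]
orientation: [1.327, 1.128, -1.328]
force: [1.3, -0.5, -3.1]
grip_width: 0.01
```

Request:
carry_out(
  targets="0.001 0 0 0 0 0; 0 0 0 0 0 0",
)

```text
time_s: 10.9
tool_pos: [0.6206, 0.0614, 0.2773]
orientation: [1.327, 1.128, -1.328]
force: [-0.1, 1.1, -3.4]
grip_width: 0.0097
```

Request:
carry_out(
  targets="0.001 0 0 0 0 0; 0 0 0 0 0 0",
)

```text
time_s: 11.15
tool_pos: [0.6205, 0.0615, 0.2765]
orientation: [1.327, 1.128, -1.328]
force: [-0.7, 0.8, -1.9]
grip_width: 0.0101
```

Request:
carry_out(
  targets="0.001 0 0 0 0 0; 0 0 0 0 0 0",
)

```text
time_s: 11.4
tool_pos: [0.6205, 0.0617, 0.2759]
orientation: [1.328, 1.128, -1.327]
force: [-2.8, -0.5, 2.8]
grip_width: 0.0103
```

Request:
carry_out(
  targets="0 0 0 0 0 0; 0 0 0 0 0 0; 0 0 0 0 0 0; 0 0 0 0 0 0",
)

```text
time_s: 11.9
tool_pos: [0.6207, 0.0616, 0.2758]
orientation: [1.328, 1.128, -1.327]
force: [-3.5, 0.9, 5.7]
grip_width: 0.0096
```

```bash
python3 - <<'E'
from h import *
d=snap('side','s5');v=snap('wrist','w5')
s=arm.get_state();print(s['time_s'],s['tool_pos'],s['force'],s['ft_torque'])
a=cv2.resize(d['img'][90:290,200:330],(390,600),interpolation=2);b=cv2.resize(v['img'][0:320,230:440],(394,600),interpolation=2)
cv2.imwrite('pics/s5c.png',np.hstack([a,b])[:,:,::-1])
E
```

```text
12.0 [0.6206219  0.06164146 0.2757963 ] [-2.50902412  0.19180396  5.29890964] [ 0.14103543  0.92748182 -0.00245597]
```

View pics/s5c.png

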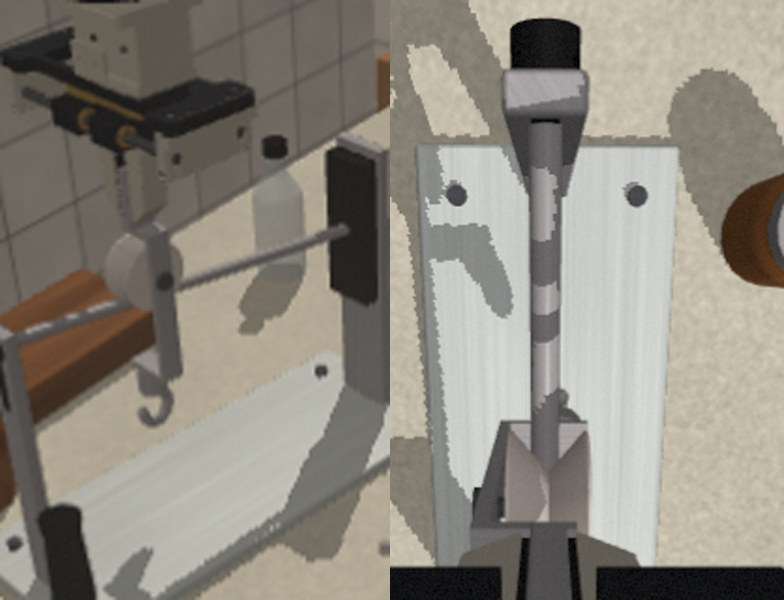

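Request:
carry_out(
  targets="-0.0005 -0.001 0 0 0 0; 0 0 0 0 0 0; 0 0 0 0 0 0; 0 0 0 0 0 0",
)

```text
time_s: 12.5
tool_pos: [0.6195, 0.0614, 0.2755]
orientation: [1.327, 1.128, -1.328]
force: [-0.3, 0.5, -2.8]
grip_width: 0.0096
```

Request:
carry_out(
  targets="0.0006 0 0 0 0 0; 0 0 0 0 0 0; 0 0 0 0 0 0; 0 0 0 0 0 0",
)

```text
time_s: 13.0
tool_pos: [0.6196, 0.0616, 0.2754]
orientation: [1.327, 1.128, -1.327]
force: [-0.7, -0.5, -1.5]
grip_width: 0.0098
```

Request:
carry_out(
  targets="0 0 0 0 0 0; 0 0 0 0 0 0; 0 0 0 0 0 0; 0 0 0 0 0 0; 0 0 0 0 0 0; 0 0 0 0 0 0; 0 0 0 0 0 0; 0 0 0 0 0 0",
  fingers=0,
)

```text
time_s: 14.0
tool_pos: [0.6196, 0.0616, 0.2753]
orientation: [1.327, 1.128, -1.328]
force: [0.1, -0.1, 0.7]
grip_width: 0.0851
```

```bash
python3 - <<'E'
from h import *
d=snap('side','s6')
s=arm.get_state();print(s['time_s'],s['tool_pos'],s['force'])
cv2.imwrite('pics/s6c.png',cv2.resize(d['img'][90:290,170:370],None,fx=3,fy=3,interpolation=2)[:,:,::-1])
E
```

```text
14.05 [0.61960213 0.06160184 0.27529841] [ 0.0306884   0.48081066 -0.02253349]
```

View pics/s6c.png

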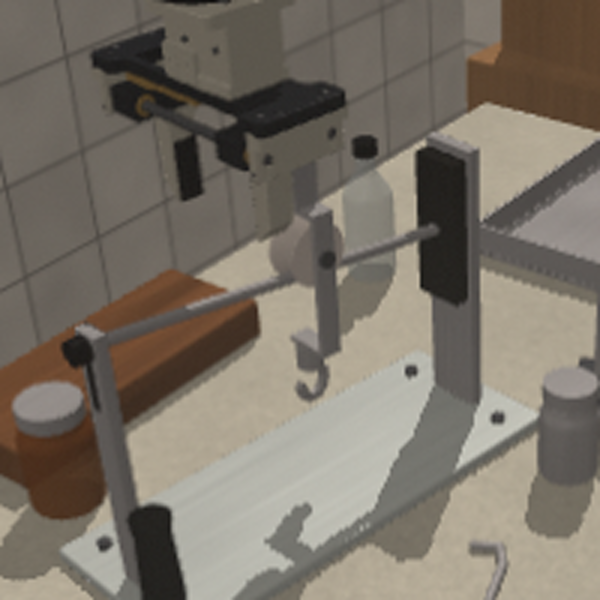

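Released at the top, and the hanger is rolling (wheel at about (250, 305) in crop s6c, moving downhill). I wait and look again.

Request:
carry_out(
  targets="0 0 0 0 0 0; 0 0 0 0 0 0; 0 0 0 0 0 0; 0 0 0 0 0 0; 0 0 0 0 0 0; 0 0 0 0 0 0; 0 0 0 0 0 0; 0 0 0 0 0 0",
)

```text
time_s: 15.05
tool_pos: [0.6196, 0.0616, 0.2753]
orientation: [1.328, 1.128, -1.327]
force: [0.3, 0.8, 0.4]
grip_width: 0.0919
```

Request:
carry_out(
  targets="0 0 0 0 0 0; 0 0 0 0 0 0; 0 0 0 0 0 0; 0 0 0 0 0 0; 0 0 0 0 0 0; 0 0 0 0 0 0; 0 0 0 0 0 0; 0 0 0 0 0 0",
)

```text
time_s: 16.05
tool_pos: [0.6196, 0.0616, 0.2754]
orientation: [1.327, 1.128, -1.327]
force: [-1.0, -0.9, 0.2]
grip_width: 0.092
```

```bash
python3 - <<'E'
from h import *
d=snap('side','s7'); t=snap('top','t7')
cv2.imwrite('pics/s7c.png',cv2.resize(d['img'][90:290,170:370],None,fx=3,fy=3,interpolation=2)[:,:,::-1])
cv2.imwrite('pics/t7c.png',cv2.resize(t['img'][130:260,200:430],None,fx=3,fy=3,interpolation=2)[:,:,::-1])
E
```

```text
(no output)
```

View pics/s7c.png

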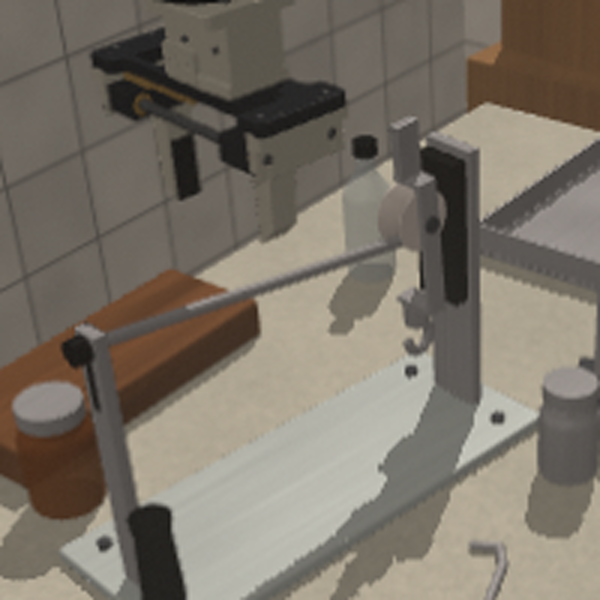

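View pics/t7c.png

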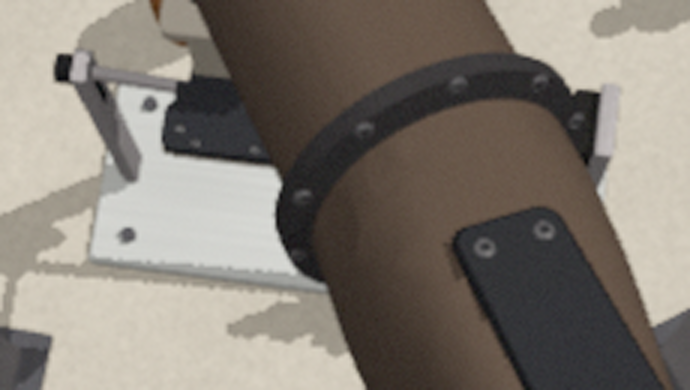

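Request:
carry_out(
  targets="0 0 0 0 0 0; 0 0 0 0 0 0; 0 0 0 0 0 0; 0 0 0 0 0 0; 0 0 0 0 0 0; 0 0 0 0 0 0; 0 0 0 0 0 0; 0 0 0 0 0 0",
)

```text
time_s: 17.15
tool_pos: [0.6196, 0.0616, 0.2753]
orientation: [1.327, 1.128, -1.328]
force: [-0.0, 0.1, -0.1]
grip_width: 0.092
```

```bash
python3 - <<'E'
from h import *
a=load('s7'); d=snap('side','s8')
print(np.abs(a['img'].astype(int)-d['img'])[110:240,285:340].mean(), np.abs(a['img'].astype(int)-d['img'])[300:400,285:340].mean())
for y in (-.134,-.124,-.114): print(y,proj(d,rw(-.024,y,.209+(y+.124)*.1228)),'tabtop',proj(d,rw(0,y,.292+(y+.124)*.1228)))
cv2.imwrite('pics/s8c.png',cv2.resize(d['img'][115:235,280:350],None,fx=5,fy=5,interpolation=2)[:,:,::-1])
E
```

```text
3.4995804195804197 0.639090909090909
-0.134 [[316.48454179 162.98149859]] tabtop [[308.29435174 128.02810823]]
-0.124 [[313.52230549 163.96620269]] tabtop [[305.19530085 128.83016858]]
-0.114 [[310.52523362 164.96306174]] tabtop [[302.05876176 129.64285738]]
```

View pics/s8c.png

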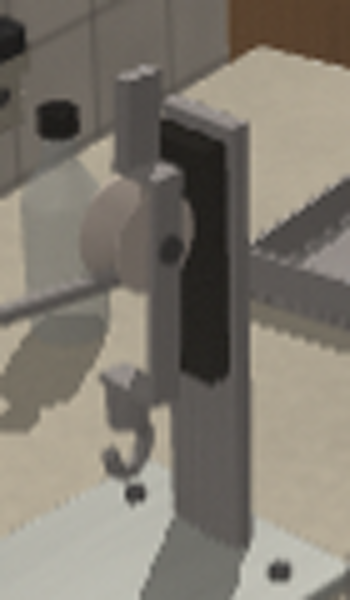

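Request:
carry_out(
  targets="0 0 0 0 0 0; 0 0 0 0 0 0; 0 0 0 0 0 0; 0 0 0 0 0 0; 0 0 0 0 0 0; 0 0 0 0 0 0; 0 0 0 0 0 0; 0 0 0 0 0 0",
)

```text
time_s: 18.2
tool_pos: [0.6196, 0.0616, 0.2753]
orientation: [1.327, 1.128, -1.328]
force: [0.2, -0.8, 0.4]
grip_width: 0.0917
```

Request:
carry_out(
  targets="0 0 0 0 0 0; 0 0 0 0 0 0; 0 0 0 0 0 0; 0 0 0 0 0 0; 0 0 0 0 0 0; 0 0 0 0 0 0; 0 0 0 0 0 0; 0 0 0 0 0 0",
)

```text
time_s: 19.2
tool_pos: [0.6196, 0.0616, 0.2753]
orientation: [1.327, 1.128, -1.327]
force: [0.1, 0.4, 0.3]
grip_width: 0.092
```

```bash
python3 - <<'E'
from h import *
im=[snap('side','s9_%d'%i)['img'].astype(int) for i in range(12)]
for i in range(1,12): print(i,np.abs(im[i]-im[0])[110:240,285:340].mean().round(2),np.abs(im[i]-im[0])[300:400,285:340].mean().round(2))
cv2.imwrite('pics/s9c.png',np.hstack([cv2.resize(im[i].astype(np.uint8)[115:235,280:350],None,fx=3.7,fy=3.7,interpolation=2) for i in (0,5,10)])[:,:,::-1])
E
```

```text
1 0.81 0.64
2 1.02 0.64
3 1.29 0.64
4 1.51 0.63
5 1.7 0.64
6 1.78 0.63
7 1.75 0.63
8 1.68 0.64
9 1.52 0.63
10 1.33 0.63
11 1.19 0.61
```

View pics/s9c.png

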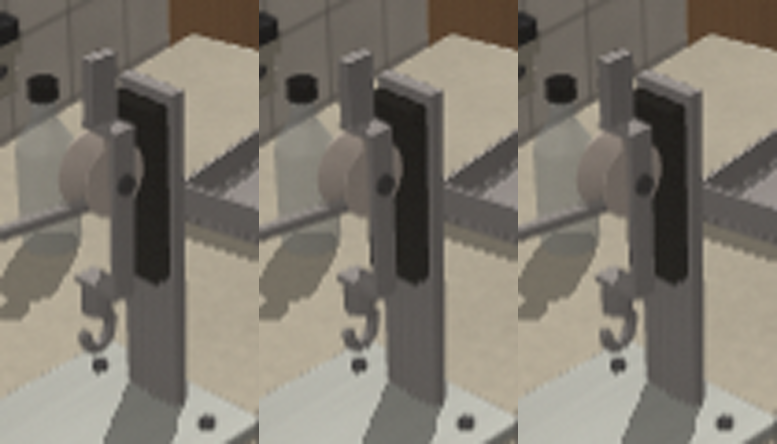

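The hanger is at the buffer (axle y about -125 mm) and still swinging a little, so I wait for it to die out.

Request:
carry_out(
  targets="0 0 0 0 0 0; 0 0 0 0 0 0; 0 0 0 0 0 0; 0 0 0 0 0 0; 0 0 0 0 0 0; 0 0 0 0 0 0; 0 0 0 0 0 0; 0 0 0 0 0 0",
)

```text
time_s: 20.8
tool_pos: [0.6196, 0.0616, 0.2753]
orientation: [1.327, 1.128, -1.327]
force: [0.9, -0.6, -0.3]
grip_width: 0.0916
```

Request:
carry_out(
  targets="0 0 0 0 0 0; 0 0 0 0 0 0; 0 0 0 0 0 0; 0 0 0 0 0 0; 0 0 0 0 0 0; 0 0 0 0 0 0; 0 0 0 0 0 0; 0 0 0 0 0 0",
)

```text
time_s: 21.8
tool_pos: [0.6196, 0.0616, 0.2753]
orientation: [1.328, 1.128, -1.328]
force: [0.2, 0.6, 0.4]
grip_width: 0.0913
```

Request:
carry_out(
  targets="0 0 0 0 0 0; 0 0 0 0 0 0; 0 0 0 0 0 0; 0 0 0 0 0 0; 0 0 0 0 0 0; 0 0 0 0 0 0; 0 0 0 0 0 0; 0 0 0 0 0 0",
)

```text
time_s: 22.8
tool_pos: [0.6196, 0.0616, 0.2753]
orientation: [1.327, 1.128, -1.328]
force: [-0.0, 0.5, 0.0]
grip_width: 0.0915
```

Request:
carry_out(
  targets="0 0 0 0 0 0; 0 0 0 0 0 0; 0 0 0 0 0 0; 0 0 0 0 0 0; 0 0 0 0 0 0; 0 0 0 0 0 0; 0 0 0 0 0 0; 0 0 0 0 0 0",
)

```text
time_s: 23.8
tool_pos: [0.6196, 0.0616, 0.2753]
orientation: [1.327, 1.128, -1.328]
force: [-0.2, 0.2, -0.7]
grip_width: 0.0918
```

Request:
carry_out(
  targets="0 0 0 0 0 0; 0 0 0 0 0 0; 0 0 0 0 0 0; 0 0 0 0 0 0; 0 0 0 0 0 0; 0 0 0 0 0 0; 0 0 0 0 0 0; 0 0 0 0 0 0",
)

```text
time_s: 24.8
tool_pos: [0.6196, 0.0616, 0.2753]
orientation: [1.327, 1.128, -1.328]
force: [-0.0, -0.5, 0.6]
grip_width: 0.0918
```

```bash
python3 - <<'E'
from h import *
im=[snap('side','s10_%d'%i)['img'].astype(int) for i in range(12)]
for i in range(1,12): print(i,np.abs(im[i]-im[0])[110:240,285:340].mean().round(2),np.abs(im[i]-im[0])[300:400,285:340].mean().round(2))
cv2.imwrite('pics/s10c.png',np.hstack([cv2.resize(im[i].astype(np.uint8)[115:235,280:350],None,fx=3.7,fy=3.7,interpolation=2) for i in (0,5,10)])[:,:,::-1])
E
```

```text
1 0.67 0.62
2 0.68 0.62
3 0.67 0.62
4 0.67 0.63
5 0.68 0.63
6 0.68 0.64
7 0.67 0.62
8 0.66 0.63
9 0.66 0.63
10 0.67 0.61
11 0.67 0.62
```

View pics/s10c.png

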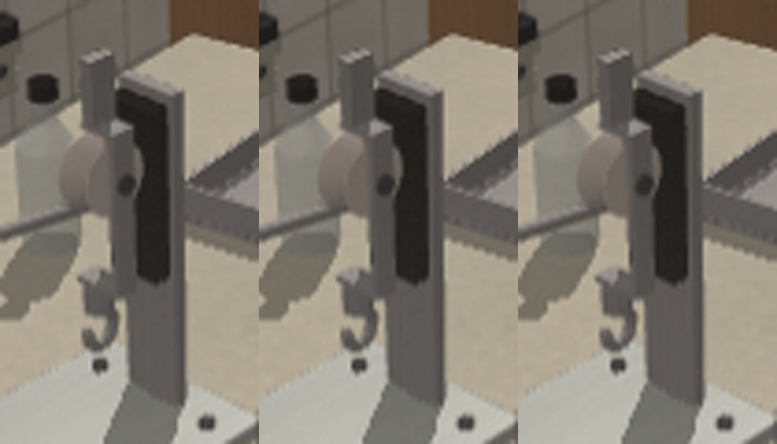

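The hanger is now still: frame-to-frame differences over 0.6 s are at noise level. The axle boss is at (164.7, 314), which is y about -125 mm.

```bash
python3 -c "
from bench import arm
print(arm.close_job())"
```

```text
the job is handed in; nothing more can be done
None
```

The roller hanger now hangs still against the rubber buffer, and I handed the job in at about 25 s. No verdict is reported, so this rests on my own measurements.

- **Pick-up:** I gripped the hanger by its tab in the right-hand caddy and lifted it about 145 mm clear. I then brought the rod in through its open side.
- **Touch-down:** I lowered it at rack y of about +50 mm until I felt the wheel rest. The push first reached about 10 N, with about 3 N sideways. I shifted about 1 mm to ease it to roughly 3 N, held it there, then let go.
- **Roll:** It rolled to the buffer by itself and needed no nudge. It swung for a few seconds, and I waited for that to stop.

**Last checks:**
- Twelve side pictures over 0.6 s showed no motion above image noise.
- The hanger looked upright, with the axle at rack y of about -125 mm. Its height was about 209 mm, carried down from the touch-down point along the rod's slope.
- The arm stayed clear of the sharpening steel, S hook, shaker and purple look-alike. They looked unmoved in the pictures, but I did not re-measure them at the end.

**Disagreements:** The networks' tab and buffer points were 4 to 6 mm off between the two views, so I used pixels I picked myself. A base corner in the wrist view was about 2 mm off my rack fit. The wheel touched about 2 mm higher than the fit predicted.

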